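# Hang the keyhole-backed parts bin on the store-room bolt

### The job

Hang the blue parts bin that has the keyhole in its back on the bolt of the plywood board: pass the wide part of the keyhole over the bolt's head, then lower the bin until the bolt sits at the top of the narrow slot, and let go so that it hangs upright. Leave the other bin, which has no keyhole, standing where it is.

Things in the scene. Friction and masses are not known exactly. Their poses are not given: they have to be found in the camera images.
- key_bin: Loose blue bin (sizes in mm), 0.3 kg, upright on the table: back panel 130 wide (y), 215 high (z), 8 thick (x), open tray reaching 111 to +x, 55 high. Origin: mid-thickness and mid-width of the panel, at its underside; z up, x out over the tray. Pinch the panel's 8 mm from above at mid-width, fingertips at most 35 below its top (when hung, board top and bolt head lie 47 below it). 
- keyhole (a point): Centre of the wide part of the keyhole through key_bin's panel, mid-thickness, 97 above the bin's underside; axes as the bin's. Wide part: 54 wide, lower corners cut, from 27 below this point to 10 above it; then it tapers, over 26, to a slot 18 wide that ends 61 above this point. Hung, the bolt's axis is about 56 above this point: the bin goes down 56 once the head is through.
- bolt (a point): Level steel bolt on an upright fixed plywood board (180 wide, 18 thick, top 205 above the table, feet 12 high); it faces away from the robot. Shank 9 in diameter, 22 long; head 28 in diameter, 6 thick. Point: on the axis at mid-shank, 11 in front of the board, 190 above the table. x: out of the board along the bolt; z up. The bin hangs back to the board, its x along this x. Clear in front for 180.
- plain_bin: The other loose blue bin, on the other side of the board: same size, outline and origin as key_bin, but its back has no keyhole, only a level hand slot 60 wide and 18 high (110 to 128 above the underside), too narrow for the bolt's head. Leave it standing.
Not all that is in view belongs to the job. Of the things that look like the part that bears bolt, take the one that is farthest to the robot's left at the start. Leave any orange or red look-alike of the key_bin alone.

How it is judged:
By the outcome, as a careful person would: the job done as asked, in the order asked, and still so for the second after the job is handed in, with the robot touching nothing.
It also fails if it takes over 45 s, if anything falls off the work surface, if the arm or the gripper's body presses on something with over 40 N, if the wrist force passes 120 N, or if a joint passes its speed limit or range.

### The arm

A 6-joint arm with a two-finger parallel gripper is mounted at the origin on the work surface. World frame = base frame: x ahead of the robot, y to its left, z up, the work surface at z = 0. Lengths are in m, angles in degrees, forces in N, time in s.
With the tool pointing down it reaches from about 0.3 to 0.825 m from the base axis. Payload 5.4 kg.
Tool frame: the origin (TCP) lies at the very end of the fingers, on their centre line; the grasp point (between the pads) lies 19 mm behind it; z points along the fingers, y is the direction in which the jaws open and shut (so a half turn about z gives the same grasp; the last joint's range is limited). The gripper opens to 92 mm and grips with 3 to 60 N. Pads are 20 mm wide; open, the fingers measure 128 mm over their backs; the gripper's body (75 mm by 189 mm) begins 69 mm behind the grasp point.
Start: joints at [53.566, 9.076, 91.501, -0, 79.423, -12.038], TCP at [0.238, 0.524, 0.215] pointing down, gripper open.
Joint ranges: [-166.64, 166.64], [-54.1, 131.32], [10.49, 154.53], [-73.88, 253.88], [9.74, 151.15], [-171.62, 171.62]. Speed limits (degrees/s): [147.25, 147.25, 180, 180, 180, 180].

### API

Orientations are given as [roll, pitch, yaw] about the fixed x, y, z axes, in that order (R = Rz(yaw) Ry(pitch) Rx(roll)).
In Python, from workcell import ctrl gives the robot as it stands. Calls block until the motion is done:
- ctrl.movep(position, orientation): joint-space move of the TCP to a pose.
- ctrl.move_linear(position, v=0.15, rot=None, until_force=None): straight line of the TCP; rot=None keeps the orientation; v is the mean speed in m/s. With until_force (N) it stops when the force on the tool has changed by that much, and returns True; else False.
- ctrl.movej(angles): joint-space move.
- ctrl.grip(opening): opening from 0.0 (shut) to 1.0 (fully open); the grip force is fixed at half the most; returns when the fingers have stopped.
- ctrl.pause(seconds).
- ctrl.inverse_kinematics(position, orientation): joint angles nearest the present ones, or None.
- ctrl.read_state(): the state.
- ctrl.capture(name): name is "scene" or "top" or "wrist"; returns the picture (480x640x3 uint8, red, green, blue); there is no depth.
- ctrl.camera_params(name): a dict with "fx", "fy", "cx", "cy" (pixels), "view" (4x4, takes a point from world to camera coordinates); the wrist camera has in their place "T_tool_cam" (4x4, takes a point from camera to tool coordinates, whose origin is the TCP and whose axes are the flange's). Camera axes: x right, y down, z forward; pixel columns grow to the right and rows downward; lengths in m; the calibration is good to about 2 mm. A picture is of the moment at which its call begins: read the wrist's pose just before it. camera_params takes no time and is no camera call.
A pose or a line that the arm cannot do raises ctrl.PlanningError and nothing moves.
- ctrl.sign_off(): hands the job in, once; it reports no verdict.
The state is a dict: "clock": time; "qpos": joint angles; "qvel": joint speeds; "joint_efforts": joint torques, N m; "tool_pos": TCP position; "orientation": TCP orientation; "force": force on the tool from outside, world axes, zero at the start; "moment": the same for the moment, N m; "width": opening from 0.0 (shut) to 1.0 (fully open).
Only numpy, scipy, OpenCV 4.12 (cv2) and the standard library are available. Lean on these libraries where they do the work, as an engineer would, in place of code of your own. Each camera call takes 0.05 s, during which the arm holds its last target.

## Working session

There is one attempt and no reset: what is moved stays moved. The work goes in short steps, each a Python script; the robot and the scene stay as the last script left them, time stands still between calls to the robot, and variables do not carry over. Pictures are saved under pics/ and viewed, and the job is handed in when it is done.

```bash
ls; mkdir -p pics
python3 - <<'E'
from workcell import ctrl
import cv2
for n in("scene","top","wrist"):
    cv2.imwrite(f"pics/{n}0.png",ctrl.capture(n)[:,:,::-1])
    p=ctrl.camera_params(n);print(n,{k:(v.round(4).tolist() if hasattr(v,'round') and hasattr(v,'tolist') else v) for k,v in p.items()})
print(ctrl.read_state())
E
```

```text
pics
scene {'fx': 550.2377587227166, 'fy': 550.2377587227166, 'cx': 309.4597454401673, 'cy': 229.00477040660428, 'view': [[0.0543, 0.9985, 0.0014, 0.126], [0.8211, -0.0438, -0.5691, -0.4152], [-0.5682, 0.0321, -0.8223, 1.9741], [0.0, 0.0, 0.0, 1.0]]}
top {'fx': 443.1235126839597, 'fy': 443.1235126839597, 'cx': 327.1010220958679, 'cy': 239.26806551775195, 'view': [[0.0213, -0.9996, 0.0168, -0.1935], [-0.9809, -0.0241, -0.1929, 0.5953], [0.1932, -0.0124, -0.9811, 1.1955], [0.0, 0.0, 0.0, 1.0]]}
wrist {'fx': 391.6421186699994, 'fy': 391.6421186699994, 'cx': 319.85101052220097, 'cy': 239.9083216118719, 'T_tool_cam': [[0.0006, -0.9552, -0.2959, 0.0838], [1.0, 0.0004, 0.0008, -0.0001], [-0.0006, -0.2959, 0.9552, -0.1704], [0.0, 0.0, 0.0, 1.0]]}
{'clock': 0.15, 'qpos': array([ 5.35650910e+01,  9.10455266e+00,  9.15540829e+01,  1.14325037e-04,
        7.94241491e+01, -1.20359259e+01]), 'qvel': array([ 0.02093061, -0.10235786, -0.29450542, -0.06673608,  0.00289982,
       -0.07484077]), 'joint_efforts': array([ 2.92645200e-04, -3.85914838e+01, -3.22436392e+01,  7.00396439e-02,
        3.50400712e-02, -4.81227210e-05]), 'tool_pos': array([0.23723539, 0.52325192, 0.21385644]), 'orientation': array([-1.79919059e+02, -1.73725450e-02,  1.55600984e+02]), 'force': array([-0.31501714, -0.68213614,  0.23396564]), 'moment': array([-0.04380263,  0.00782292, -0.02855796]), 'width': 0.9976603955950694}
```

View pics/scene0.png

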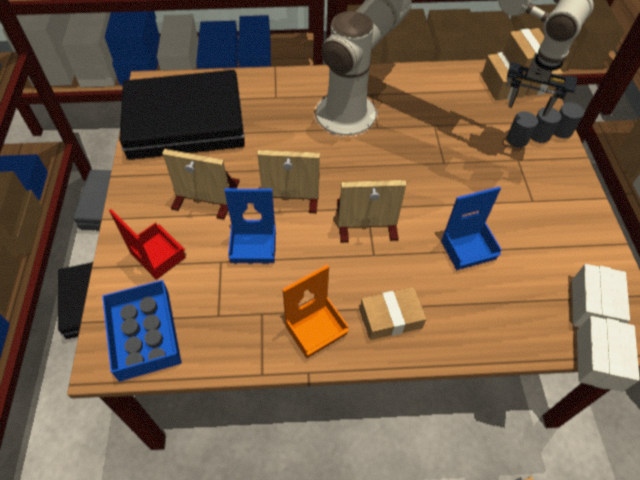

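View pics/top0.png

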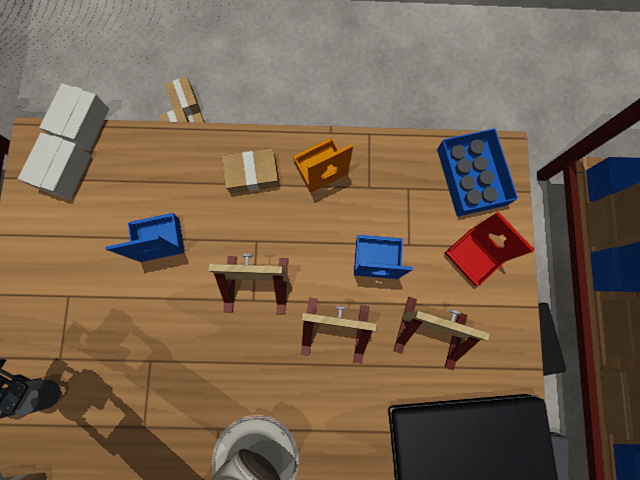

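View pics/wrist0.png

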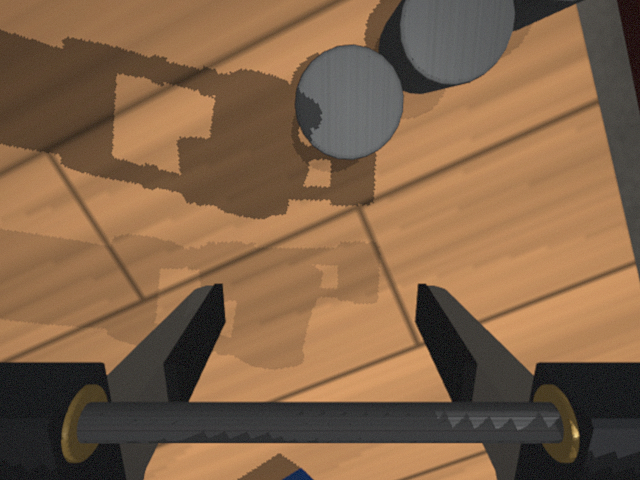

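Candidate boards in the scene view (image right = robot's left, +y) are at (197,177), (289,177) and (370,205). The one at (370,205), top view (248,270), is farthest left, so it is the one meant. The blue bins are at (252,225), which shows a keyhole, and (472,228), which shows a level slot. So key_bin should be (252,225); I'll check with enlarged crops.

Run:
```python
import cv2,numpy as np
s=cv2.imread("pics/scene0.png");t=cv2.imread("pics/top0.png")
a=cv2.resize(s[165:275,215:515],(800,293),interpolation=cv2.INTER_CUBIC)
b=cv2.resize(t[205:317,100:420],(800,280),interpolation=cv2.INTER_CUBIC)
cv2.imwrite("pics/crop1.png",np.vstack([a,b]))
```

```text
(no output)
```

View pics/crop1.png

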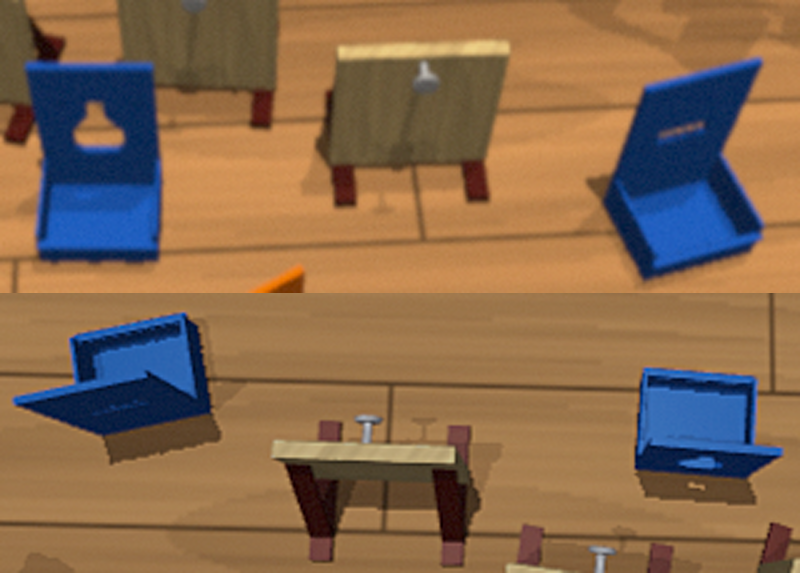

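The crop confirms it: the bin at scene (252,225) has the keyhole, the one at (472,228) has only a hand slot, and the left-most board is at (370,205). Next I'll measure corners.

Run:
```python
import cv2,numpy as np
s=cv2.imread("pics/scene0.png");t=cv2.imread("pics/top0.png")
def c(im,x,y,w,h,k):
    return cv2.resize(im[y:y+h,x:x+w],None,fx=k,fy=k,interpolation=cv2.INTER_NEAREST)
cv2.imwrite("pics/c2.png",np.vstack([c(t,345,225,80,60,5) ,c(s,215,180,80,60,5)]))
cv2.imwrite("pics/c3.png",np.vstack([c(t,200,245,100,50,5),c(s,325,170,100,60,5)]))
from workcell import ctrl
for n in("scene","top"):
    V=ctrl.camera_params(n)["view"];print(n,(-V[:3,:3].T@V[:3,3]).round(3))
```

```text
scene [ 1.456 -0.207  1.387]
top [ 0.357 -0.164  1.291]
```

View pics/c2.png

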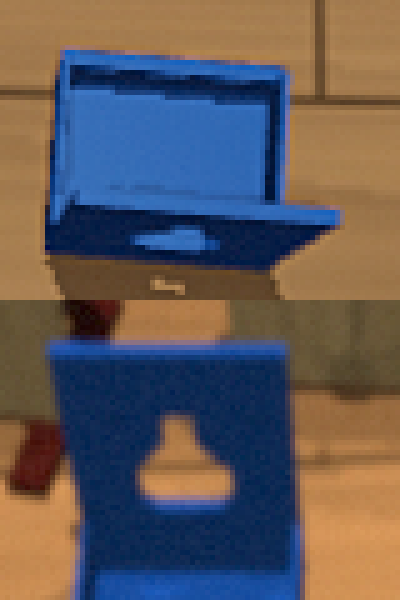

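View pics/c3.png

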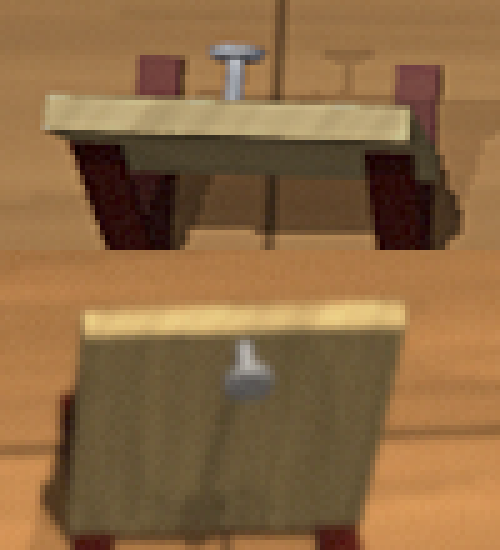

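```bash
cat > h.py <<'E'
import numpy as np
from workcell import ctrl
def ray(n,u,v):
    p=ctrl.camera_params(n);V=p["view"];R=V[:3,:3];C=-R.T@V[:3,3]
    return C,R.T@np.array([(u-p["cx"])/p["fx"],(v-p["cy"])/p["fy"],1])
def onz(n,uv,z):
    C,d=ray(n,*uv);return C+d*(z-C[2])/d[2]
def tri(*obs):
    A=[];b=[]
    for n,uv in obs:
        C,d=ray(n,*uv);d/=np.linalg.norm(d);P=np.eye(3)-np.outer(d,d);A.append(P);b.append(P@C)
    x=np.linalg.lstsq(np.vstack(A),np.hstack(b),rcond=None)[0]
    return x,np.linalg.norm(np.vstack(A)@x-np.hstack(b))
E
python3 - <<'E'
from h import *
np.set_printoptions(precision=4,suppress=True)
T=lambda x,y,ox,oy:(x/5+ox-.5,y/5+oy-.5)
def rep(nm,A):
    A=np.array(A);print(nm,A[:,:2].tolist() if 0 else A)
kt=[onz("top",T(x,y,345,225),.215) for x,y in((73,205),(339,218))]
ks=[onz("scene",T(x,y-300,215,180),.215) for x,y in((47,349),(289,349))]
for nm,(L,R) in(("keytop",kt),("keyscene",ks[::-1])):
    d=L-R;
    if d[1]<0:d=-d
    print(nm,L,R,(L+R)/2,np.linalg.norm(d),"yaw",np.degrees(np.arctan2(-d[0],d[1])))
bt=[onz("top",T(x,y,200,245),.205) for x,y in((47,95),(410,106),(408,143),(43,131))]
bs=[onz("scene",T(x,y-250,325,170),.205) for x,y in((405,329),(84,337),(82,312),(405,301))]
for nm,(a,b,c,e) in(("bt",bt),("bs",bs)):
    for L,R in((a,b),(e,c)):
        d=L-R;print(nm,L,R,np.linalg.norm(d),"yaw",np.degrees(np.arctan2(-d[0],d[1])))
    print(" ctr front",(a+b)/2,"thick",np.linalg.norm((a+b-c-e)/2))
print("head",tri(("top",T(236,51,200,245)),("scene",T(248,380-250,325,170))))
print("head topz",onz("top",T(236,50,200,245),.197), "shankbase",onz("top",T(233,101,200,245),.194))
print("scene shankbase",onz("scene",T(246,342-250,325,170),.19),"head",onz("scene",T(248,382-250,325,170),.19))
E
```

```text
keytop [ 0.5054 -0.2577  0.215 ] [ 0.502  -0.3883  0.215 ] [ 0.5037 -0.323   0.215 ] 0.13065502041595067 yaw -1.468147991873804
keyscene [ 0.5092 -0.2557  0.215 ] [ 0.5021 -0.3874  0.215 ] [ 0.5057 -0.3215  0.215 ] 0.1318919160486394 yaw -3.046432452435177
bt [0.503  0.1114 0.205 ] [ 0.5018 -0.0671  0.205 ] 0.17849990889045472 yaw -0.4018064220541505
bt [0.4852 0.1121 0.205 ] [ 0.4834 -0.0668  0.205 ] 0.17893786737341294 yaw -0.5604019767495909
 ctr front [0.5024 0.0222 0.205 ] thick 0.018078738529778083
bs [0.5065 0.1119 0.205 ] [ 0.5027 -0.0659  0.205 ] 0.17781427594728674 yaw -1.215016194345818
bs [0.4865 0.1149 0.205 ] [ 0.4849 -0.0655  0.205 ] 0.18041871295968906 yaw -0.5278202264293863
 ctr front [0.5046 0.023  0.205 ] thick 0.018967501774160168
head (array([0.5289, 0.0224, 0.1939]), np.float64(0.0007706645841426606))
head topz [0.5289 0.0214 0.197 ] shankbase [0.5037 0.0219 0.194 ]
scene shankbase [0.499  0.0259 0.19  ] head [0.5272 0.0235 0.19  ]
```

Both views agree within about 2 mm. The key_bin panel is centred at about (0.5045, -0.322) with yaw about -2°. The bolt is at y≈0.0225, the board front at x≈0.5035, yaw about -0.7°. Next: grasp.

Run:
```python
from h import *
import cv2
st=ctrl.read_state()
P=[.5045,-.322]
best=None
for yaw in(88,-92):
    q=ctrl.inverse_kinematics([*P,.30],[180,0,yaw]);q2=ctrl.inverse_kinematics([.56,.0225,.28],[180,0,yaw+1.3])
    print(yaw,None if q is None else q.round(1),None if q2 is None else q2.round(1))
    if q is not None and q2 is not None:
        m=abs(q[5]-st["qpos"][5]) + 10*(max(abs(q[5]),abs(q2[5]))>160)
        if best is None or m<best[0]:best=(m,yaw)
yaw=best[1];print("use",yaw)
p=st["tool_pos"]
ctrl.move_linear([p[0],p[1],.36],v=.2)
ctrl.movep([*P,.30],[180,0,yaw])
s=ctrl.read_state();print(s["clock"],s["tool_pos"],s["orientation"])
cv2.imwrite("pics/w1.png",ctrl.capture("wrist")[:,:,::-1])
```

```text
88 [-44.1  10.2  80.7   0.   89.1 -42.1] [-10.1   4.8  88.8   0.   86.4  -9.4]
-92 [-44.1  10.2  80.7  -0.   89.1 137.9] [-10.1   4.8  88.8  -0.   86.4 170.6]
use 88
4.1333 [ 0.50489615 -0.32139697  0.30011856] [1.79987014e+02 1.30279934e-03 8.80622932e+01]
```

View pics/w1.png

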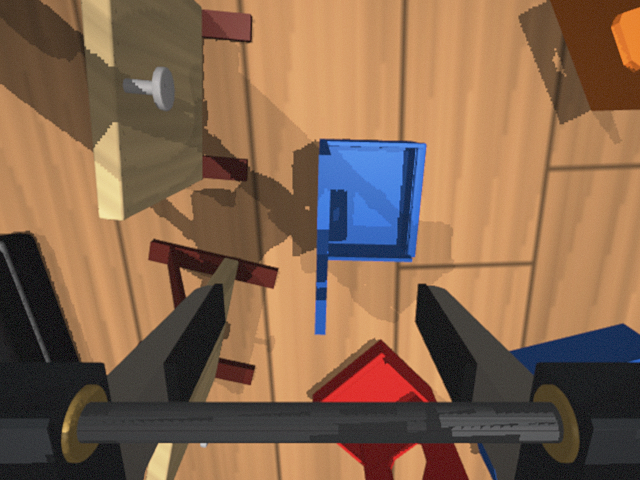

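```bash
cat >> h.py <<'E'
from scipy.spatial.transform import Rotation as Ro
def wz(uv,z,st):
    p=ctrl.camera_params("wrist");T=np.eye(4);T[:3,:3]=Ro.from_euler("xyz",st["orientation"],degrees=True).as_matrix();T[:3,3]=st["tool_pos"]
    M=T@p["T_tool_cam"];C=M[:3,3];d=M[:3,:3]@np.array([(uv[0]-p["cx"])/p["fx"],(uv[1]-p["cy"])/p["fy"],1]);return C+d*(z-C[2])/d[2]
E
python3 - <<'E'
from h import *
st=ctrl.read_state()
for uv in((322,141),(320,333)):print(wz(uv,.215,st).round(4))
for uv in((165,88),(173,88)):print("head",wz(uv,.19,st).round(4))
for uv in((160,0),(205,185),(93,0),(122,213),(98,215)):print("board",wz(uv,.205,st).round(4))
E
```

```text
[ 0.509 -0.251  0.215]
[ 0.5032 -0.3883  0.215 ]
head [ 0.4051 -0.2144  0.19  ]
head [ 0.4105 -0.2146  0.19  ]
board [ 0.415  -0.1667  0.205 ]
board [ 0.4285 -0.2779  0.205 ]
board [ 0.375  -0.1654  0.205 ]
board [ 0.3686 -0.2955  0.205 ]
board [ 0.3516 -0.2963  0.205 ]
```

The wrist view shows the panel's top edge running from (322,141) to (320,333), which agrees with the fixed cameras. The board in this view is the middle one and stays clear of the fingers. Descend, grip and lift.

Run:
```python
from h import *
import cv2
ctrl.move_linear([.505,-.3218,.184],v=.12,rot=[180,0,87.8])
ctrl.grip(0.0)
s=ctrl.read_state();print(s["clock"],s["tool_pos"],s["width"]*92,s["force"])
ctrl.move_linear([.505,-.3218,.30],v=.12)
s=ctrl.read_state();print(s["clock"],s["tool_pos"],s["width"]*92,s["force"],s["orientation"])
# in front of the bolt, 60 mm beyond hanging x
ctrl.move_linear([.600,-.15,.30],v=.2)
ctrl.move_linear([.600,.0225,.28],v=.2,rot=[180,0,89.3])
s=ctrl.read_state();print(s["clock"],s["tool_pos"],s["orientation"],s["force"],s["moment"])
for n in("scene","top","wrist"):
    cv2.imwrite(f"pics/{n}2.png",ctrl.capture(n)[:,:,::-1])
a=cv2.imread("pics/scene2.png")[130:280,290:450];b=cv2.imread("pics/top2.png")[180:330,180:340]
cv2.imwrite("pics/c4.png",np.hstack([cv2.resize(a,None,fx=2.5,fy=2.5),cv2.resize(b,None,fx=2.5,fy=2.5)]))
```

```text
6.5333 [ 0.50511741 -0.32179363  0.18400098] 7.691033931075962 [ 1.55205784 -0.3330401  -0.42568222]
7.65 [ 0.50458829 -0.32143874  0.29873987] 7.604948400907049 [ 0.57398581  0.62832504 -2.76990408] [-1.79902978e+02 -8.12384152e-02  8.77993622e+01]
9.8 [0.60012302 0.02144832 0.28017842] [1.79980590e+02 4.12160456e-02 8.92412878e+01] [-0.32071303 -0.31982141 -3.70126618] [-0.07465889  0.13653926 -0.0191508 ]
```

View pics/c4.png

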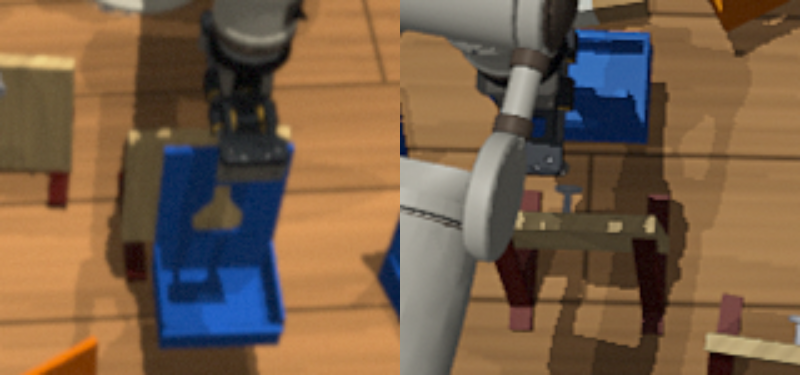

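View pics/wrist2.png

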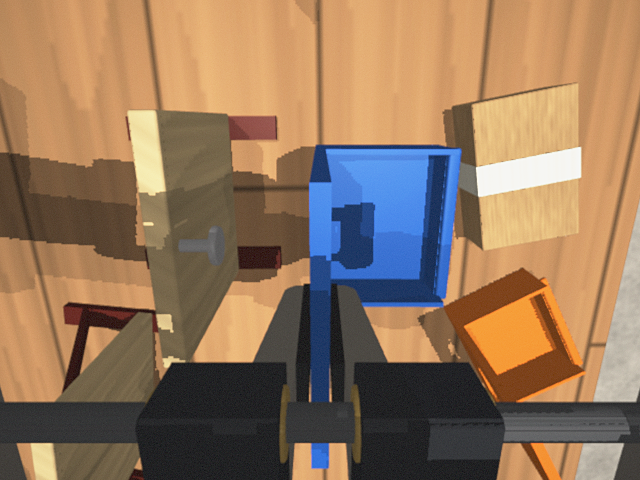

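Run:
```python
from h import *
st=ctrl.read_state();z=st["tool_pos"][2]+.031
for uv in((319,182),(319,147),(320,468)):print(wz(uv,z,st).round(4))
for uv in((216,244),(208,244)):print("head",wz(uv,.19,st).round(4))
for uv in((161,111),(128,111)):print("board",wz(uv,.205,st).round(4))
for uv in((187,360),(160,362)):print("board",wz(uv,.205,st).round(4))
# scene view keyhole: bottom edge ends
V=ctrl.camera_params("scene")
for uv in((290+193/2.5,130+222/2.5),(290+243/2.5,130+228/2.5)):
    C,d=ray("scene",*uv);print("kh",(C+d*(.604-C[0])/d[0]).round(4))
```

```text
[0.6011 0.0837 0.3112]
[0.6013 0.0959 0.3112]
[ 0.5997 -0.0464  0.3112]
head [0.528  0.0226 0.19  ]
head [0.5224 0.0226 0.19  ]
board [0.5071 0.1109 0.205 ]
board [0.4875 0.1111 0.205 ]
board [ 0.5031 -0.0607  0.205 ]
board [ 0.4833 -0.0621  0.205 ]
kh [ 0.604  -0.0044  0.1904]
kh [0.604  0.0513 0.1751]
```

Run:
```python
import cv2,numpy as np
w=cv2.imread("pics/wrist2.png");s=cv2.imread("pics/scene2.png")
k=lambda i,f:cv2.resize(i,None,fx=f,fy=f,interpolation=cv2.INTER_NEAREST)
a=k(w[140:200,290:350],5);b=k(w[430:480,290:350],5)
c=k(s[180:275,345:415],5.0)
h=np.zeros((max(550,c.shape[0]),300+c.shape[1],3),np.uint8);h[:300,:300]=a;h[300:550,:300]=b;h[:c.shape[0],300:]=c
cv2.imwrite("pics/c5.png",h)
```

```text
(no output)
```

View pics/c5.png

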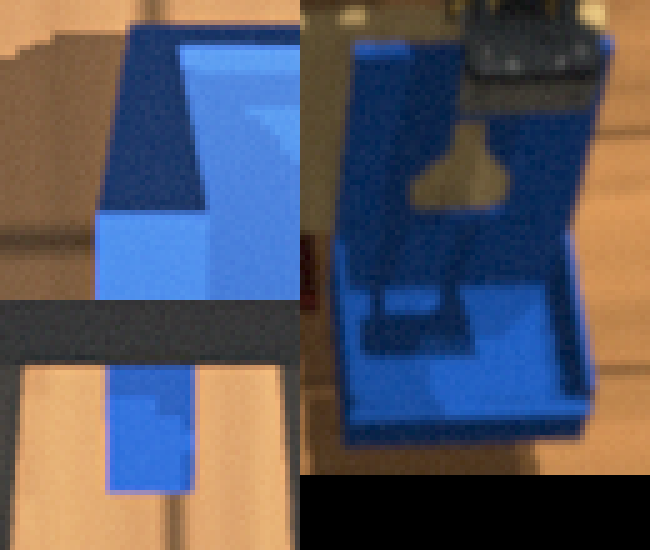

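Run:
```python
from h import *
for uv in((345+110/5-.5,218),(345+209/5-.5,218),(345+171/5-.5,206)):
    C,d=ray("scene",*uv);print("kh",(C+d*(.604-C[0])/d[0]).round(4))
for x,y,zz in((355,42,.311),(612,38,.311),(347,440,.096),(582,436,.096)):
    print(onz("scene",(345+(x-300)/5-.5,180+y/5-.5),zz).round(4))
```

```text
kh [ 0.604  -0.0066  0.1942]
kh [0.604  0.0471 0.1902]
kh [0.604  0.0208 0.2454]
[ 0.5933 -0.0433  0.311 ]
[0.5976 0.0858 0.311 ]
[ 0.6974 -0.0432  0.096 ]
[0.7018 0.085  0.096 ]
```

Run:
```python
from h import *
import cv2
R=[180,0,89.2]
ctrl.move_linear([.600,.0245,.277],v=.1,rot=R)
print(ctrl.move_linear([.516,.0245,.277],v=.07,until_force=6))
s=ctrl.read_state();print(s["clock"],s["tool_pos"],s["force"],s["moment"])
for n in("scene","wrist"):
    cv2.imwrite(f"pics/{n}3.png",ctrl.capture(n)[:,:,::-1])
a=cv2.resize(cv2.imread("pics/scene3.png")[150:270,310:430],(480,480));b=cv2.imread("pics/wrist3.png")[:480,160:480]
cv2.imwrite("pics/c6.png",np.hstack([a,b]))
```

```text
False
11.55 [0.5162627  0.02445334 0.27696456] [ 0.24026064 -0.05994494 -2.59379471] [-0.04204538  0.17264494 -0.00059199]
```

View pics/c6.png

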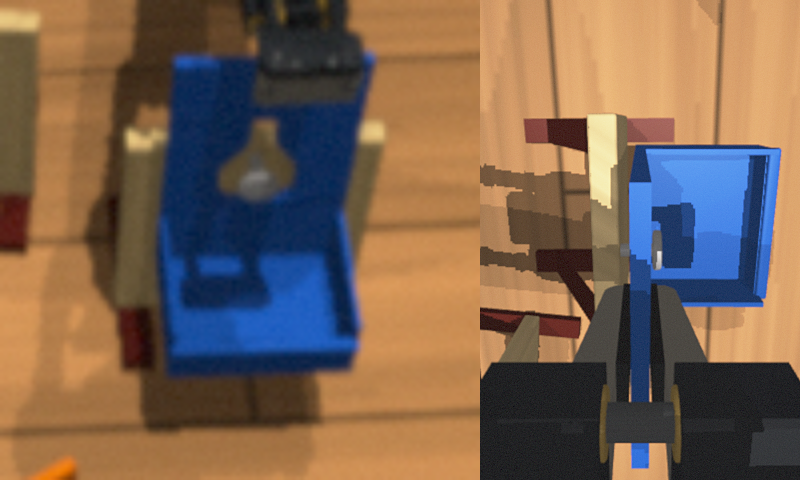

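The head at crop (258,185) is showing through the wide part, well centred and with no contact force. Now lower.

Run:
```python
from h import *
import cv2
print(ctrl.move_linear([.5155,.0245,.228],v=.06,until_force=6))
s=ctrl.read_state();print(s["clock"],s["tool_pos"],s["force"],s["moment"])
print(ctrl.move_linear([.5155,.0245,.2165],v=.02,until_force=5))
s=ctrl.read_state();print(s["clock"],s["tool_pos"],s["force"],s["moment"])
for n in("scene","wrist"):
    cv2.imwrite(f"pics/{n}4.png",ctrl.capture(n)[:,:,::-1])
a=cv2.resize(cv2.imread("pics/scene4.png")[150:270,310:430],(480,480));b=cv2.imread("pics/wrist4.png")[:480,160:480]
cv2.imwrite("pics/c7.png",np.hstack([a,b]))
```

```text
False
12.6167 [0.51585783 0.02443407 0.22850052] [-0.13261309 -0.86720986 -3.44803091] [-0.08663563  0.12128538 -0.02575212]
True
13.0667 [0.51567897 0.02447221 0.22021175] [-0.83980857  0.12508309  3.75367136] [-0.07406301  0.16088075  0.00397443]
```

View pics/c7.png

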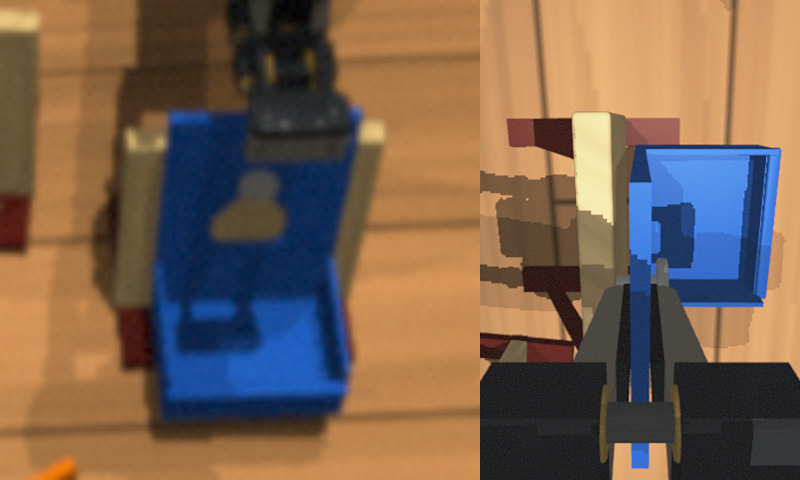

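It touched at z = 0.220, as expected for the seated position, with the head above the wide part. Release and retreat straight up.

Run:
```python
from h import *
import cv2
ctrl.grip(0.6)
ctrl.move_linear([.5155,.0245,.36],v=.12)
p=ctrl.movep([.40,.30,.36],[180,0,89.2])
ctrl.pause(.5)
s=ctrl.read_state();print(s["clock"],s["tool_pos"],s["force"])
for n in("scene","top"):
    cv2.imwrite(f"pics/{n}5.png",ctrl.capture(n)[:,:,::-1])
a=cv2.resize(cv2.imread("pics/scene5.png")[150:270,310:430],(400,400));b=cv2.resize(cv2.imread("pics/top5.png")[190:310,190:310],(400,400))
cv2.imwrite("pics/c8.png",np.hstack([a,b]))
```

```text
16.9667 [0.40012976 0.29985259 0.36001152] [-0.61670813 -0.48172605 -0.32886861]
```

View pics/c8.png

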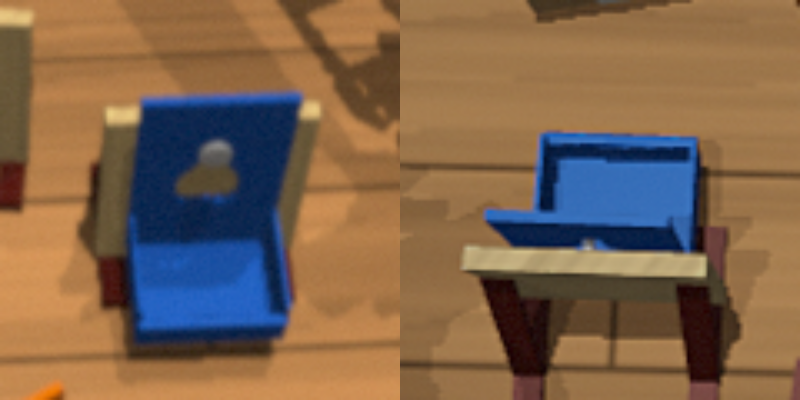

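View pics/scene5.png

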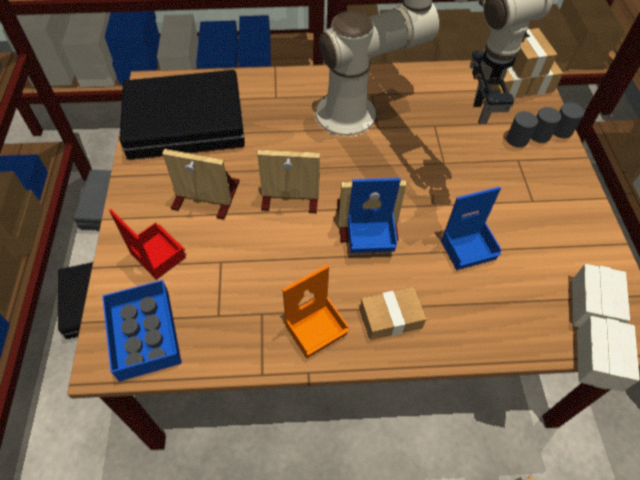

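The bin hangs with the bolt head over the slot at crop (215,153). A quick numeric check of height and stability, then hand in.

Run:
```python
from h import *
import cv2
S=lambda x,y:(x*.3+310-.5,y*.3+150-.5);T=lambda x,y:(x*.3+190-.5,y*.3+190-.5)
for a,b in(((299,97),(87,213)),((144,102),(286,214))):
    print(tri(("scene",S(*a)),("top",T(*b))))
ctrl.pause(.5)
n=ctrl.capture("scene")[:,:,::-1];o=cv2.imread("pics/scene5.png")
print("change in bin area",np.abs(n.astype(int)-o)[150:270,310:430].mean(), ctrl.read_state()["clock"])
o=cv2.imread("pics/scene0.png");print("plain bin change",np.abs(n.astype(int)-o)[200:270,445:500].mean())
ctrl.sign_off()
```

```text
(array([0.52101357, 0.08548643, 0.25270898]), np.float64(0.0002546001818935542))
(array([ 0.52347258, -0.04790142,  0.25699244]), np.float64(0.011338402489075498))
change in bin area 2.2511111111111113 17.6167
plain bin change 3.233073593073593
the job is handed in; nothing more can be done
```

I gripped the blue keyhole bin by the top of its panel and passed the keyhole over the bolt on the left-most of the three boards. I lowered it about 57 mm until contact at TCP z = 0.220 m, then released, moved the arm clear and handed the job in at about 17.6 s of robot clock.

**Height check:** the last pictures show the bin hanging upright, with the bolt head above the wide part of the keyhole. One top corner of the panel triangulated to 0.2527 m, against about 0.252 m expected. The other corner's rays disagreed by 11 mm because I misread its pixel in the top view, so that reading doesn't count.

**Movement check:** the bin area changed little between two pictures about 0.5 s apart (mean difference 2.3 grey levels, which I put down to noise). The plain bin also matches its first picture (3.2). No force limits came near in the readings I took.

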